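# Call the next customer: number wheel up to 7, then the bell

## Robot

A 7-joint arm with a two-finger parallel gripper is mounted at the origin on a cart in front of the work surface, level with it; the furniture and walls round the work are solid. World frame = base frame: x ahead of the robot, y to its left, z up, the work surface at z = 0. Lengths are in m, angles in rad, forces in N, time in s.
With the tool pointing down it reaches from about 0.425 to 1.025 m from the base axis. Payload 9.4 kg.
Tool frame: the origin (TCP) lies at the very end of the fingers, on their centre line; the grasp point (between the pads) lies 19 mm behind it (env.pinch_z is the distance from the TCP to the grasp point, in m); z points along the fingers, y is the line along which they close (so a half turn about z gives the same grasp; the last joint's range is limited). The gripper opens to 85 mm and grips with 20 to 120 N. Pads are 22 mm wide; open, the fingers measure 114 mm over their backs; the gripper's body (76 mm by 85 mm) begins 54 mm behind the grasp point. The pads swing forward as they close: fully open they stand 13 mm farther back than shut.
Start: joints at [-1.353, 0.599, -0.003, 1.599, 0.002, 0.943, -0.08], TCP at [0.211, 0.694, 0.231] pointing down, gripper open.
Joint ranges: [-2.57, 2.57], [-0.35, 1.97], [-1.29, 1.29], [0.11, 2.56], [-1.05, 4.19], [0.11, 1.86], [-2.63, 2.63]. Speed limits (rad/s): [2.22, 2.22, 3.01, 3.01, 3.14, 3.14, 3.14].

## Interface

Orientations are given as a rotation vector (axis times angle).
In Python, from rig import env, eyes gives the robot as it stands.
- The arm moves only by the tool step_arm, never from a script. Its argument "series" is one flat list of numbers, 7 for each row, row after row: the gripper command: -1 is shut, 1 is fully open, values between are in proportion, then the shift along the tool's x, y, z normalised to -1 to 1, where 1 is 0.2 m, then the turn, a rotation vector about the tool's x, y, z normalised to -1 to 1, where 1 is pi rad. A call has 1 to 20 rows; each row is the pose to reach, as a shift and turn from the pose commanded when the call began, along the tool's axes at that moment, turning the shorter way round; what a row does not reach only later rows make up. A row lasts 1/12 s, in which the tool goes at most 41.7 mm and 7.16 degrees, less where a joint would pass 70% of its speed; a pose out of reach is approached as far as the arm can. A call with a number of a shift or a turn outside -1 to 1 is refused whole. A call with a gripper value outside its range is refused whole. The fingers move at their own pace and stop on an object; "grip_force" is the grip in N (left out, the last holds). Time passes only in rows, so rows that repeat a pose let the fingers close. It gives the time, the measured TCP pose, the force, the opening and the grip force at its end, in the units of the state.
- env.observe(): the state, without advancing time (a new reading comes with each control period).
- eyes.grab_frame(name): name is "scene" or "top" or "wrist"; returns a dict with "pixels" (384x512x3 uint8, red, green, blue), "camera_matrix" (3x3 intrinsics, pixels), "rvec" (rotation vector, rad) and "tvec" (3), from world to camera coordinates, as OpenCV has them; the wrist camera has in their place "tool_from_camera" (4x4, takes a point from camera to tool coordinates, whose origin is the TCP and whose axes are the flange's). Camera axes: x right, y down, z forward; pixel columns grow to the right and rows downward; lengths in m; the calibration is good to about 2 mm. A picture is of the moment at which its call begins: read the wrist's pose just before it. There is no depth.
- env.sign_off(): hands the job in; it is judged then, once.
Trained networks look in the newest picture that a camera, given by its name, has taken for a name from the list of things; names that differ only in an ending like _2 or _b are one class to them, and where a whole thing is asked for, a point or a joint stands for the part that bears it (a point fixed in the world has none). Each returns a list of dicts, best first, with "p" (0 to 1); they miss things now and then, are a little off and sometimes report something else, mostly with a low value. They report only what shows in the picture. A call takes as long as a camera call. They do not tell look-alikes from the thing itself.
- eyes.masks_of(target, camera): "region" (384x512 bool, what is visible of it) and "xy" ([column, row] in pixels, amid what is visible of it).
The state is a dict: "t": time; "q": joint angles; "joint_vel": joint speeds; "tau": joint torques, N m; "position": TCP position; "orientation": TCP orientation; "ft_force": force on the tool from outside, world axes, zero at the start; "wrist_torque": the same for the moment, N m; "grip_width": finger opening in m; "grip_force": force on a finger pad.
Only numpy, scipy, OpenCV 4.12 (cv2) and the standard library are available. Lean on these libraries where they do the work, as an engineer would, in place of code of your own. Each camera call takes 0.05 s, during which the arm holds its last target. There are 200 camera calls.

## Task

Customer 7 is next: with a fingertip, flick the finger wheel of the number display on the counter towards you, click by click, counting up until the small window on your side shows 7, without ever running past it. Then, with 7 showing, press the button of the call bell right down and let it come up again. Only touch and push: neither the display nor the bell may be lifted or shoved about, and leave the other things on the counter alone.

Things in the scene. Friction and masses are not known exactly. Their poses are not given: they have to be found in the camera images.
- number_display: Number display: white case 112 (x) x 110 (y) mm, 110 mm high, 1.8 kg, loose on rubber feet. Origin: centre of its underside; x points to its back (away from the clerk), y to the clerk's left, z up. Inside, on an axle along y, turns a drum with numerals 0 to 9; one shows in the square front window. The black ribbed finger wheel at its right (-y) end is fixed to the drum.
- finger_wheel_top (a point): Top of the finger wheel, mid-width, on its floor between the ribs (radius 42 mm), 111 mm above the counter; fixed to the case, same axes. Wheel 28 mm wide in y; ten straight ribs across it, 4 mm thick, tips at radius 54 mm, 36 degrees apart. With the wheel in a click this point is midway between two ribs (tips at x = -17 and +17 mm, 9 mm above it); the next are at x = +-44 mm, 10 mm below it.
- wheel_axle (a point): Middle of the finger wheel's width on its axle, 69 mm above the counter; axes as the case. One click: push the rib at x = +17 mm over the top to x = -17 mm (towards the clerk): this counts up by one; past the middle it snaps on into the click by itself. It takes 3 to 5 N at the rim. The rounded roof beside the wheel has radius 40.5 mm about the axle; the wheel stands proud of it.
- number_wheel (a joint): Angle of finger wheel and drum (rad), growing as the top moves towards the clerk and the number counts up. One click is 0.6283; at n x 0.6283 the numeral n shows in the front window, so 7 is 4.398. A sprung ball pulls it into the nearest click when let go. At the start it shows 2, 3, 4 or 5.
- clerk_window (a point): Centre of the front window, 21 mm wide and 19 mm high, framed in aluminium, looking towards the clerk and 54 degrees upward; the numeral in it is 13 mm high. (A second window low in the back shows the same number to the customers.)
- call_bell: Brass-coloured dome call bell on a round black foot, 80 mm across, 54 mm high with its button, 0.14 kg, loose. Origin: centre of its underside, z up. Display and bell stand on either side of the low scale. Over the trays beyond, a glass shelf begins 0.68 m ahead of the robot's base, 0.26 m above the counter: keep the arm clear of it when crossing.
- bell_button (a point): Top of the bell's button (12 mm across) when it is up, 54 mm above the counter on the bell's axis. Press straight down.
- call_bell_plunger (a joint): How far the bell's button is pressed (m): 0 up, 0.004 fully down, which takes 8 N (a spring of 2 N per mm); it springs back when let go.
- stapler: Red and black desk stapler, 36 x 125 x 47 mm, loose bystander. Origin: centre of its underside.
- marker_black: Black marker pen, 13 x 135 x 15 mm, loose bystander lying near the counter's front edge. Origin: centre of its underside.
- ballotin_b: Brown gift box with an ivory bow, 61 x 86 x 63 mm, loose bystander. Origin: centre of its underside.
Things that resemble listed ones, but are neither listed nor needed, are in the scene too. What is shaped like the call_bell but turquoise is not meant.

How it is judged:
By the outcome, as a careful person would: the job done as asked, in the order asked, and still so for the second after the job is handed in, with the robot touching nothing.
It also fails if it takes over 67 s, if anything falls off the work surface, if the arm or the gripper's body presses on something with over 40 N, if the wrist force passes 120 N, or if a joint passes its speed limit or range.

## Working session

There is one attempt and no reset: what is moved stays moved. The work goes in short steps, Python scripts to look and compute and a tool call to move; the robot and the scene stay as the last step left them, time stands still between calls to the robot, and variables do not carry over. Pictures are saved under pics/ and viewed, at most 10 in all, crops included, and the job is handed in when it is done.

Besides the shell and the picture viewer there is one more tool, called after "Call:" as name(argument=value, ...), one argument or row to a line, values as JSON. step_arm: Moves the arm, as the interface text tells. Its arguments: {"type":"object","properties":{"series":{"type":"array"},"grip_force":{"type":"number"}},"required":["series"]}

```bash
mkdir -p pics
cat > h.py <<'E'
import numpy as np, cv2
from rig import env, eyes
from scipy.spatial.transform import Rotation as R
def ray(f,uv,st=None):
    K=f["camera_matrix"]; uv=np.asarray(uv,float)
    d=np.linalg.inv(K)@np.array([uv[0],uv[1],1.])
    if "rvec" in f:
        Rm=cv2.Rodrigues(np.asarray(f["rvec"],float))[0]; return -Rm.T@np.ravel(f["tvec"]), Rm.T@d
    T=np.eye(4);T[:3,:3]=R.from_rotvec(st["orientation"]).as_matrix();T[:3,3]=st["position"]
    T=T@np.array(f["tool_from_camera"]); return T[:3,3],T[:3,:3]@d
def atz(f,uv,z,st=None):
    o,d=ray(f,uv,st); return o+d*(z-o[2])/d[2]
def proj(f,p,st=None):
    K=f["camera_matrix"]
    if "rvec" in f:
        return cv2.projectPoints(np.array(p,float).reshape(-1,1,3),np.array(f["rvec"],float),np.array(f["tvec"],float),K,None)[0].reshape(-1,2)
    T=np.eye(4);T[:3,:3]=R.from_rotvec(st["orientation"]).as_matrix();T[:3,3]=st["position"]
    T=np.linalg.inv(T@np.array(f["tool_from_camera"]))
    c=np.array(p,float).reshape(-1,3)@T[:3,:3].T+T[:3,3]; c=c@K.T; return c[:,:2]/c[:,2:]
def save(f,n,crop=None,s=1):
    im=f["pixels"][:,:,::-1]
    if crop: im=im[crop[1]:crop[3],crop[0]:crop[2]]
    cv2.imwrite("pics/"+n,cv2.resize(im,None,fx=s,fy=s,interpolation=cv2.INTER_CUBIC))
E
python3 - <<'E'
from h import *
ims=[]
for c in ["scene","top"]:
    f=eyes.grab_frame(c); ims.append(f["pixels"])
    print(c,ray(f,(256,192)))
    for n,z in [("number_display",.055),("finger_wheel_top",.1),("clerk_window",.09),("call_bell",.03),("bell_button",.054),("stapler",.03),("marker_black",.01),("ballotin_b",.03)]:
        for m in eyes.masks_of(n,c)[:3]:
            print(n,round(m["p"],2),np.round(m["xy"]),m["region"].sum(),atz(f,m["xy"],z).round(3))
im=np.vstack(ims)[:,:,::-1]; cv2.imwrite("pics/a.png",cv2.resize(im,(400,600)) )
cv2.imwrite("pics/s.png",cv2.resize(ims[0][:,:,::-1],(800,600)));cv2.imwrite("pics/t.png",cv2.resize(ims[1][:,:,::-1],(800,600)))
print(env.observe())
E
```

```text
scene (array([-0.45308032, -1.35126347,  0.81050531]), array([ 0.55044359,  0.71991235, -0.42278389]))
number_display 0.65 [281. 230.] 1412 [ 0.417 -0.346  0.055]
finger_wheel_top 0.62 [280. 227.] 1498 [ 0.376 -0.388  0.1  ]
finger_wheel_top 0.34 [198. 181.] 133 [0.357 0.067 0.1  ]
clerk_window 0.72 [278. 232.] 1493 [ 0.361 -0.397  0.09 ]
call_bell 0.7 [294. 206.] 143 [ 0.604 -0.201  0.03 ]
bell_button 0.67 [299. 208.] 153 [ 0.574 -0.262  0.054]
bell_button 0.44 [196. 177.] 196 [0.422 0.196 0.054]
stapler 0.73 [230. 169.] 198 [0.617 0.234 0.03 ]
stapler 0.54 [355. 238.] 613 [ 0.606 -0.499  0.03 ]
stapler 0.36 [279. 230.] 1437 [ 0.441 -0.31   0.03 ]
marker_black 0.52 [253. 237.] 100 [ 0.365 -0.264  0.01 ]
ballotin_b 0.59 [356. 237.] 580 [ 0.617 -0.491  0.03 ]
top (array([ 0.24982705, -0.11926938,  1.2092609 ]), array([ 0.2458242 , -0.00720218, -0.96937997]))
finger_wheel_top 0.82 [322. 225.] 1576 [ 0.431 -0.312  0.1  ]
finger_wheel_top 0.5 [377. 165.] 611 [ 0.603 -0.484  0.1  ]
clerk_window 0.58 [326. 229.] 1568 [ 0.42  -0.325  0.09 ]
call_bell 0.93 [128. 224.] 541 [0.459 0.26  0.03 ]
[... 395 characters left out ...]
array([-1.35269863,  0.59925769, -0.00247831,  1.59938768,  0.00182204,
        0.94286631, -0.07980568]), 'joint_vel': array([-1.15834481e-03,  1.33968742e-03,  4.95020991e-04, -2.13328275e-03,
       -5.75465919e-04,  7.83905077e-05, -6.09123690e-04]), 'tau': array([ 6.04381439e-04, -7.76197886e+01,  1.56391829e+00, -2.58395880e+01,
        1.24339308e-02,  1.93853251e-03,  9.14843497e-06]), 'position': array([0.21067593, 0.6937369 , 0.23131005]), 'orientation': array([4.6136288e-01, 3.1074479e+00, 1.2211692e-04]), 'ft_force': array([ 0.42113217,  0.17461206, -0.20350996]), 'wrist_torque': array([-0.01983173,  0.02519959, -0.03717052]), 'grip_force': 0.0, 'grip_width': 0.08534531224479042}
```

View pics/s.png

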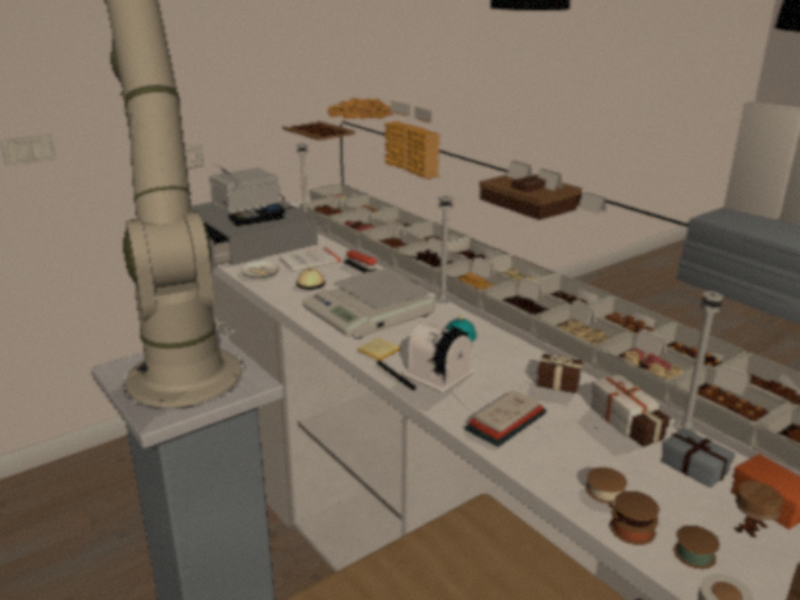

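View pics/t.png

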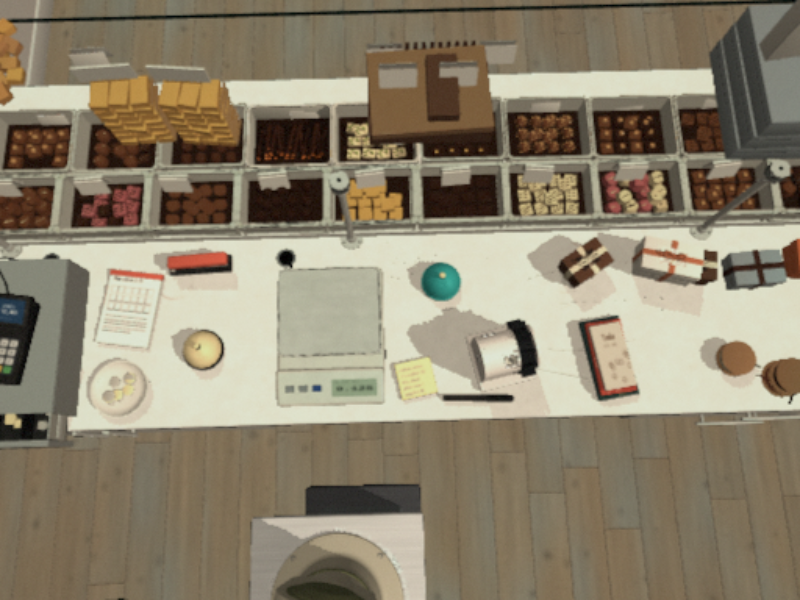

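The scene view shows the display at about (275,225) with the bell and scale behind it. In the top view (512-px scale) the wheel is at about (335,221), the brass bell at (129,223) and the turquoise decoy at (282,180). The display is yawed about +14°. I'll set out along an arc and look at the bell on the way.

```bash
cat >> h.py <<'E'
def pose(x,y,z,yaw):  # tool down; yaw = angle of tool y from world y, deg
    c,s=np.cos(np.radians(yaw)),np.sin(np.radians(yaw))
    return np.array([x,y,z]),np.array([[-c,-s,0],[-s,c,0],[0,0,-1.]])
def rel(a,b):
    (p,A),(q,B)=a,b
    return np.r_[A.T@(q-p)/.2, R.from_matrix(A.T@B).as_rotvec()/np.pi].round(3)
def cur():
    s=env.observe(); return s["position"],R.from_rotvec(s["orientation"]).as_matrix()
E
python3 - <<'E'
from h import *
W=[cur()]+[pose(*w) for w in [(.36,.53,.25,-42),(.44,.35,.25,-67),(.46,.2,.25,-90),(.50,.02,.25,-115),(.47,-.17,.25,-140),(.43,-.34,.25,-165.5)]]
for a,b in zip(W,W[1:]): print(rel(a,b))
f=eyes.grab_frame("top"); 
print(np.array(eyes.grab_frame("wrist")["tool_from_camera"]).round(3))
for uv,z in [((335,221),.115),((129,223),.054),((127,223),.054),((305,248),0),((342,239),0)]: print(uv,atz(f,uv,z).round(3))
E
```

```text
[-0.952 -0.566 -0.093  0.     0.     0.139]
[-0.899 -0.401  0.     0.     0.     0.139]
[-0.729 -0.201  0.     0.     0.     0.128]
[-0.9    0.2    0.     0.     0.     0.139]
[-0.924  0.266  0.     0.     0.     0.139]
[-0.7    0.523  0.     0.     0.     0.142]
[[ 0.    -0.955 -0.296  0.074]
 [ 1.     0.001 -0.001  0.001]
 [ 0.001 -0.296  0.955 -0.142]
 [ 0.     0.     0.     1.   ]]
(335, 221) [ 0.438 -0.346  0.115]
(129, 223) [0.459 0.249 0.054]
(127, 223) [0.459 0.255 0.054]
(305, 248) [ 0.377 -0.272  0.   ]
(342, 239) [ 0.401 -0.387  0.   ]
```

Call:
step_arm(
  series=[-1,-0.95,-0.57,-0.09,0,0,0.14,-1,-0.95,-0.57,-0.09,0,0,0.14,-1,-0.95,-0.57,-0.09,0,0,0.14,-1,-0.95,-0.57,-0.09,0,0,0.14,-1,-0.95,-0.57,-0.09,0,0,0.14,-1,-0.95,-0.57,-0.09,0,0,0.14],
)

```text
t: 1.5
position: [0.3647, 0.524, 0.2503]
orientation: [1.137, 2.925, -0.001]
ft_force: [-0.0, 0.0, -0.3]
grip_width: 0.0121
grip_force: 0.0
```

Call:
step_arm(
  series=[-1,-0.9,-0.4,0,0,0,0.14,-1,-0.9,-0.4,0,0,0,0.14,-1,-0.9,-0.4,0,0,0,0.14,-1,-0.9,-0.4,0,0,0,0.14,-1,-0.9,-0.4,0,0,0,0.14],
)

```text
t: 1.92
position: [0.4405, 0.3459, 0.2496]
orientation: [1.748, 2.609, -0.0]
ft_force: [0.4, -0.8, 0.6]
grip_width: 0.0003
grip_force: 0.0
```

Call:
step_arm(
  series=[-1,-0.73,-0.2,0,0,0,0.13,-1,-0.73,-0.2,0,0,0,0.13,-1,-0.73,-0.2,0,0,0,0.13,-1,-0.73,-0.2,0,0,0,0.13,-1,-0.73,-0.2,0,0,0,0.13],
)

```text
t: 2.33
position: [0.4593, 0.1933, 0.2499]
orientation: [2.244, 2.197, -0.001]
ft_force: [-0.0, -0.5, 0.8]
grip_width: 0.0004
grip_force: 0.0
```

Run:
```python
from h import *
st=env.observe(); f=eyes.grab_frame("wrist")
for n,z in [("bell_button",.054),("call_bell",.03)]:
    for m in eyes.masks_of(n,"wrist")[:2]:
        r=m["region"]; v,u=np.nonzero(r); print(n,m["p"],np.round(m["xy"],1),r.sum(),atz(f,m["xy"],z,st).round(4),u.min(),u.max(),v.min(),v.max())
print(proj(f,[[.459,.25,.054]],st)); save(f,"bell.png")
```

```text
bell_button 0.58 [260.8  94.4] 3638 [0.4673 0.2642 0.054 ] 228 294 61 129
call_bell 0.94 [260.1  93.6] 3603 [0.4669 0.2647 0.03  ] 228 293 61 129
[[253.27009208 108.46606889]]
```

View pics/bell.png

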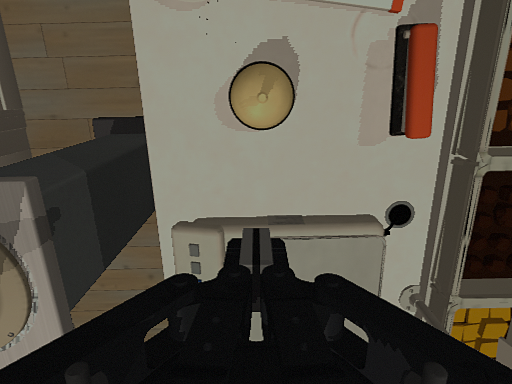

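Call:
step_arm(
  series=[-1,-0.9,0.2,0,0,0,0.14,-1,-0.9,0.2,0,0,0,0.14,-1,-0.9,0.2,0,0,0,0.14,-1,-0.9,0.2,0,0,0,0.14,-1,-0.9,0.2,0,0,0,0.14],
)

```text
t: 2.9
position: [0.4977, 0.0156, 0.2496]
orientation: [2.665, 1.659, 0.001]
ft_force: [0.7, 0.7, 0.0]
grip_width: 0.0003
grip_force: 0.0
```

Call:
step_arm(
  series=[-1,-0.92,0.27,0,0,0,0.14,-1,-0.92,0.27,0,0,0,0.14,-1,-0.92,0.27,0,0,0,0.14,-1,-0.92,0.27,0,0,0,0.14,-1,-0.92,0.27,0,0,0,0.14],
)

```text
t: 3.32
position: [0.4649, -0.1728, 0.2495]
orientation: [2.963, 1.04, 0.0]
ft_force: [-0.1, 1.1, -0.3]
grip_width: -0.0
grip_force: 0.0
```

Call:
step_arm(
  series=[-1,-0.7,0.52,0,0,0,0.14,-1,-0.7,0.52,0,0,0,0.14,-1,-0.7,0.52,0,0,0,0.14,-1,-0.7,0.52,0,0,0,0.14,-1,-0.7,0.52,0,0,0,0.14,-1,-0.7,0.52,0,0,0,0.14],
)

```text
t: 3.82
position: [0.4212, -0.3415, 0.2493]
orientation: [3.118, 0.372, -0.001]
ft_force: [-0.6, 0.0, 0.3]
grip_width: -0.0003
grip_force: 0.0
```

The wrist view shows the brass bell, its button at about (262,97), i.e. about (0.468, 0.263). The stapler is well to its right. Now the display.

Run:
```python
from h import *
st=env.observe(); f=eyes.grab_frame("wrist")
for n,z in [("finger_wheel_top",.111),("clerk_window",.1),("number_display",.1)]:
    for m in eyes.masks_of(n,"wrist")[:2]:
        r=m["region"]; v,u=np.nonzero(r); print(n,m["p"],np.round(m["xy"],1),r.sum(),atz(f,m["xy"],z,st).round(4),u.min(),u.max(),v.min(),v.max())
save(f,"d1.png",None,1.5)
```

```text
finger_wheel_top 0.89 [240. 140.] 10341 [ 0.4501 -0.3201  0.111 ] 183 295 89 195
clerk_window 0.68 [243.9 141.4] 10366 [ 0.4479 -0.3239  0.1   ] 183 296 89 195
number_display 0.77 [242.  136.1] 10253 [ 0.4523 -0.321   0.1   ] 183 295 89 195
```

View pics/d1.png

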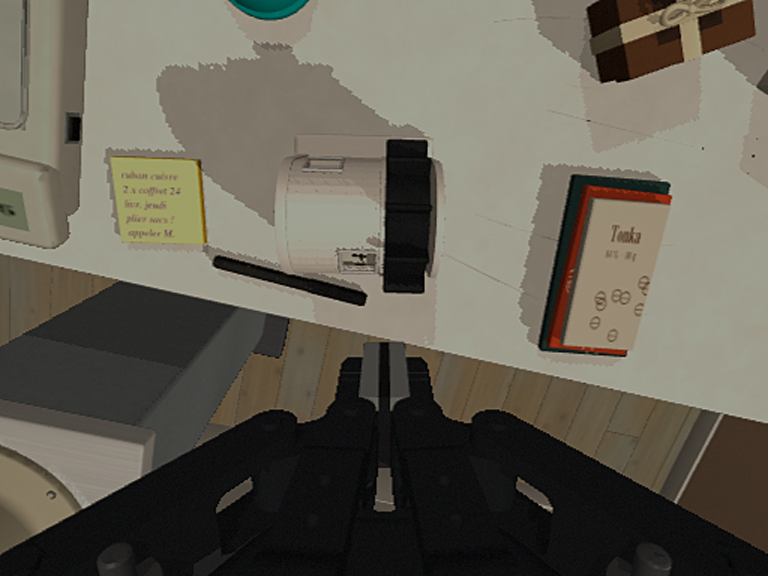

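The display is well aligned with the image, window at about (238,174) (512-px scale) and wheel at about (272,145). The numeral looks like 4; I'll enlarge to confirm.

Run:
```python
from h import *
f=eyes.grab_frame("wrist")
g=f["pixels"][85:200,180:300]; g=np.clip(g.astype(float)*1.0,0,255); g=(255*(g/255)**.5).astype(np.uint8)
cv2.imwrite("pics/d2.png",cv2.resize(g[:,:,::-1],None,fx=5,fy=5,interpolation=cv2.INTER_CUBIC))
```

```text
(no output)
```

View pics/d2.png

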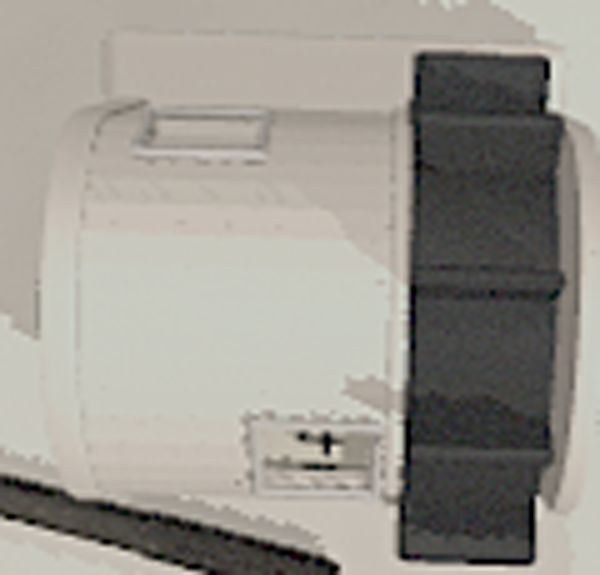

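```bash
cat > fit.py <<'E'
from h import *
from scipy.optimize import least_squares
def wp(p,dx,dy,z):
    x,y,a=p; c,s=np.cos(a),np.sin(a); return [x+c*dx-s*dy,y+s*dx+c*dy,z]
def rib(deg,p,dy,r=.054):
    t=np.radians(deg); return wp(p,r*np.sin(t),dy,.069+r*np.cos(t))
def fit(f,st,obs):  # obs: (deg, side, u, v); p = axle-mid xy and yaw
    def e(p): return (proj(f,[rib(d,p,s*.014) for d,s,_,_ in obs],st)-np.array([o[2:] for o in obs])).ravel()
    return least_squares(e,[.44,-.35,.22])
E
python3 - <<'E'
from fit import *
st=env.observe(); f=eyes.grab_frame("wrist")
F=lambda u,v:(180+u/5,85+v/5)
for A in ((54,18,-18),(18,-18,-54)):
    obs=[(A[0],1,*F(412,115)),(A[0],-1,*F(560,118)),(A[1],1,*F(410,280)),(A[1],-1,*F(562,280)),(A[2],1,*F(405,453)),(A[2],-1,*F(550,453))]
    r=fit(f,st,obs); print(A,r.x.round(4),np.degrees(r.x[2]).round(1),r.cost,r.fun.round(1))
    for d in (90,54,18,-18,-54,-90): print(d,(proj(f,[rib(d,r.x,.014),rib(d,r.x,-.014)],st)-[180,85]).round(1).ravel()*5)
E
```

```text
(54, 18, -18) [ 0.4439 -0.351   0.2208] 12.7 4.108714580154452 [-0.6 -0.7  0.3 -0.6 -0.7 -0.9  0.7 -0.2 -0.7  1.   1.   1.7]
90 [407.5  50.  547.   53.5]
54 [409.  111.5 561.5 115. ]
18 [406.5 275.5 565.5 279. ]
-18 [401.5 458.  555.  461.5]
-54 [396.5 562.  536.5 565. ]
-90 [394. 558. 520. 561.]
(18, -18, -54) [ 0.4712 -0.3444  0.2527] 14.5 59.62129159792367 [-1.3 -0.2  1.9 -1.2 -0.8  5.5  0.4  5.2  0.  -5.  -0.2 -5.3]
90 [400.5 -97.  543.5 -98.5]
54 [403.  -48.5 560.5 -50. ]
18 [405.5 114.  569.5 112. ]
-18 [406.  307.5 564.  306. ]
-54 [405.  428.  549.  426.5]
-90 [403.  437.5 532.5 436. ]
```

Model fit is good: the wheel top is at (0.444, −0.351) and yaw is 12.7°. I'll move closer, above the window, to read the numeral.

Call:
step_arm(
  series=[-1,-0.42,0,0.4,0,0,0,-1,-0.42,0,0.4,0,0,0,-1,-0.42,0,0.4,0,0,0,-1,-0.42,0,0.4,0,0,0],
)

```text
t: 4.45
position: [0.3345, -0.3575, 0.1667]
orientation: [-3.116, -0.37, 0.007]
ft_force: [-0.8, -0.0, -0.8]
grip_width: -0.0001
grip_force: 0.0
```

Run:
```python
from fit import *
st=env.observe(); f=eyes.grab_frame("wrist"); p=(.4439,-.351,.2208)
c=proj(f,[wp(p,-.03,.03,.1)],st)[0]; u,v=c.astype(int); print(c)
u0=max(0,u-60);v0=max(0,v-60)
g=(255*(f["pixels"][v0:v+60,u0:u+100]/255.)**.6).astype(np.uint8)
cv2.imwrite("pics/n1.png",cv2.resize(g[:,:,::-1],None,fx=4.9,fy=4.9,interpolation=cv2.INTER_CUBIC)); print(u0,v0)
for d in (54,18,-18): print(d,proj(f,[rib(d,p,.014),rib(d,p,-.014)],st).round(1).ravel()-np.array([u0,v0]*2))
```

```text
[238.66832482  86.82758611]
178 26
54 [ 88.5 -74.1 137.5 -73.3]
18 [ 88.2 -30.2 140.4 -29.3]
-18 [ 86.7  36.6 135.9  37.4]
```

View pics/n1.png

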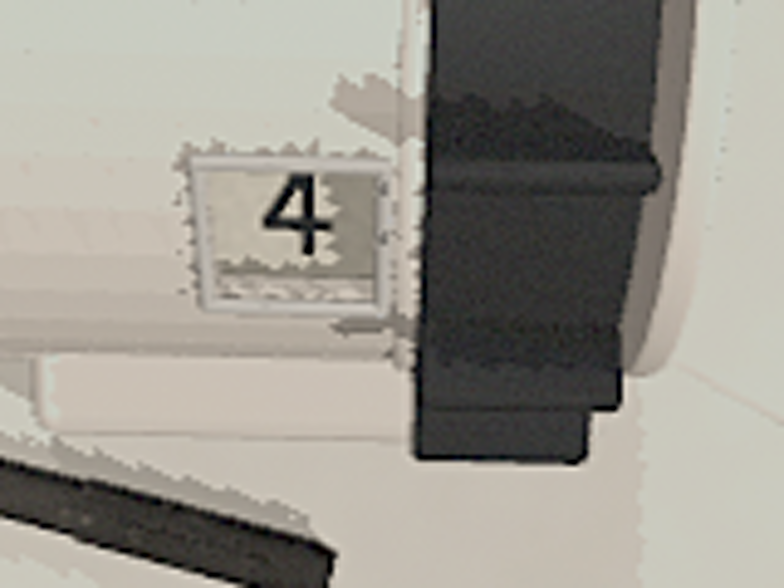

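It shows 4, so three clicks are needed. Next, the approach to +35 mm behind the wheel's top.

Run:
```python
from fit import *
p=(.4439,-.351,.2208)
print(rel(cur(),pose(*wp(p,.035,0,.150),12.65-180)))
```

```text
[ 0.702  0.094  0.088 -0.001  0.001  0.005]
```

Call:
step_arm(
  series=[-1,0.7,0.09,0.09,0,0,0.005,-1,0.7,0.09,0.09,0,0,0.005,-1,0.7,0.09,0.09,0,0,0.005,-1,0.7,0.09,0.09,0,0,0.005,-1,0.7,0.09,0.09,0,0,0.005,-1,0.7,0.09,0.09,0,0,0.005,-1,0.7,0.09,0.09,0,0,0.005],
)

```text
t: 5.08
position: [0.4798, -0.3428, 0.1518]
orientation: [3.122, 0.352, -0.0]
ft_force: [-0.1, -0.7, -0.2]
grip_width: 0.0001
grip_force: 0.0
```

Run:
```python
from fit import *
p=(.4439,-.351,.2208)
print(cur()[0])
for w in [(.035,.1155),(-.002,.1155),(-.002,.15)]: print(rel(cur(),pose(*wp(p,w[0],0,w[1]),12.65-180)))
```

```text
[ 0.4798418  -0.34281435  0.15175286]
[-0.009  0.001  0.181  0.     0.     0.001]
[-0.194 -0.     0.181  0.     0.     0.001]
[-0.194 -0.     0.009  0.     0.     0.001]
```

Call:
step_arm(
  series=[-1,0,0,0.1,0,0,0,-1,0,0,0.18,0,0,0,-1,-0.03,0,0.18,0,0,0,-1,-0.05,0,0.18,0,0,0,-1,-0.07,0,0.18,0,0,0,-1,-0.09,0,0.18,0,0,0,-1,-0.11,0,0.18,0,0,0,-1,-0.13,0,0.18,0,0,0,-1,-0.15,0,0.18,0,0,0,-1,-0.17,0,0.18,0,0,0,-1,-0.19,0,0.18,0,0,0,-1,-0.195,0,0.18,0,0,0],
)

```text
t: 6.08
position: [0.4409, -0.3523, 0.1153]
orientation: [-3.122, -0.349, 0.001]
ft_force: [-0.2, 0.1, 0.3]
grip_width: 0.0
grip_force: 0.0
```

Run:
```python
from fit import *
st=env.observe(); f=eyes.grab_frame("wrist"); print(st["position"],st["ft_force"])
g=(255*(f["pixels"][100:384,130:400]/255.)**.5).astype(np.uint8)
cv2.imwrite("pics/p1.png",cv2.resize(g[:,:,::-1],None,fx=2.1,fy=2.1))
```

```text
[ 0.44090063 -0.35231156  0.11533003] [-0.19313758  0.09047267  0.26559859]
```

View pics/p1.png

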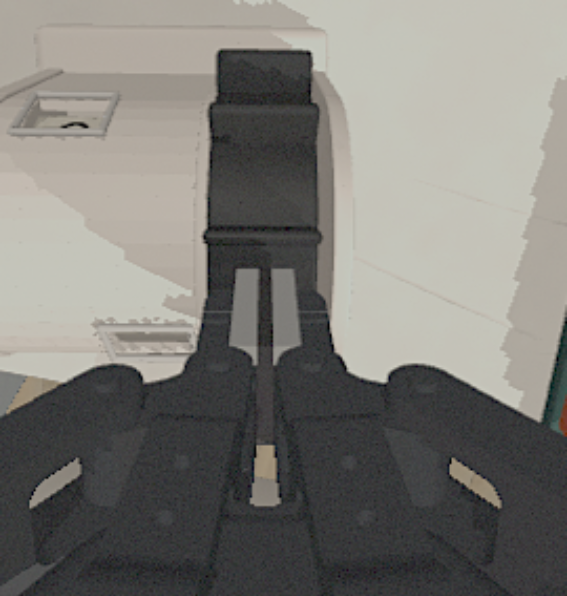

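The wheel sits in a click, with a rib just behind the finger at about (255,213), and the force is about zero. I'll lift, go back and push the second click. Reading after that is safe, since it can show 6 at most.

Call:
step_arm(
  series=[-1,0,0,-0.1,0,0,0,-1,0,0,-0.18,0,0,0,-1,0.1,0,-0.18,0,0,0,-1,0.195,0,-0.18,0,0,0,-1,0.195,0,-0.18,0,0,0,-1,0.195,0,-0.18,0,0,0],
)

```text
t: 6.63
position: [0.4809, -0.3427, 0.151]
orientation: [3.122, 0.354, -0.0]
ft_force: [-1.4, 0.3, -0.0]
grip_width: 0.0
grip_force: 0.0
```

Call:
step_arm(
  series=[-1,0,0,0.1,0,0,0,-1,0,0,0.18,0,0,0,-1,-0.03,0,0.18,0,0,0,-1,-0.05,0,0.18,0,0,0,-1,-0.07,0,0.18,0,0,0,-1,-0.09,0,0.18,0,0,0,-1,-0.11,0,0.18,0,0,0,-1,-0.13,0,0.18,0,0,0,-1,-0.15,0,0.18,0,0,0,-1,-0.17,0,0.18,0,0,0,-1,-0.19,0,0.18,0,0,0,-1,-0.195,0,0.18,0,0,0],
)

```text
t: 7.63
position: [0.441, -0.3523, 0.1154]
orientation: [3.122, 0.349, -0.0]
ft_force: [-0.0, 0.8, 0.2]
grip_width: -0.0001
grip_force: 0.0
```

Call:
step_arm(
  series=[-1,0,0,-0.1,0,0,0,-1,0,0,-0.26,0,0,0,-1,-0.2,0,-0.26,0,0,0,-1,-0.35,0,-0.26,0,0,0,-1,-0.5,0,-0.26,0,0,0,-1,-0.5,0,-0.26,0,0,0],
)

```text
t: 8.13
position: [0.3388, -0.3751, 0.1679]
orientation: [-3.123, -0.341, 0.002]
ft_force: [-0.0, 1.1, -0.2]
grip_width: 0.0
grip_force: 0.0
```

```bash
cat > read.py <<'E'
import sys
from fit import *
st=env.observe(); f=eyes.grab_frame("wrist"); p=(.4439,-.351,.2208); print(st["t"],st["position"],st["ft_force"])
c=proj(f,[wp(p,-.03,.02,.1)],st)[0]; u,v=c.astype(int); u0=max(0,u-60);v0=max(0,v-60)
g=(255*(f["pixels"][v0:v+60,u0:u+100]/255.)**.6).astype(np.uint8)
cv2.imwrite("pics/"+sys.argv[1],cv2.resize(g[:,:,::-1],None,fx=4.9,fy=4.9,interpolation=cv2.INTER_CUBIC))
for d in (18,-18,-54): print(d,((proj(f,[rib(d,p,.014),rib(d,p,-.014)],st)-[u0,v0])*4.9).round().ravel())
E
python3 read.py n2.png
```

```text
8.1333 [ 0.33876754 -0.3750724   0.16790393] [-0.01523858  1.09467134 -0.20372138]
18 [ 320. -149.  573. -150.]
-18 [328. 174. 567. 174.]
-54 [345. 401. 553. 400.]
```

View pics/n2.png

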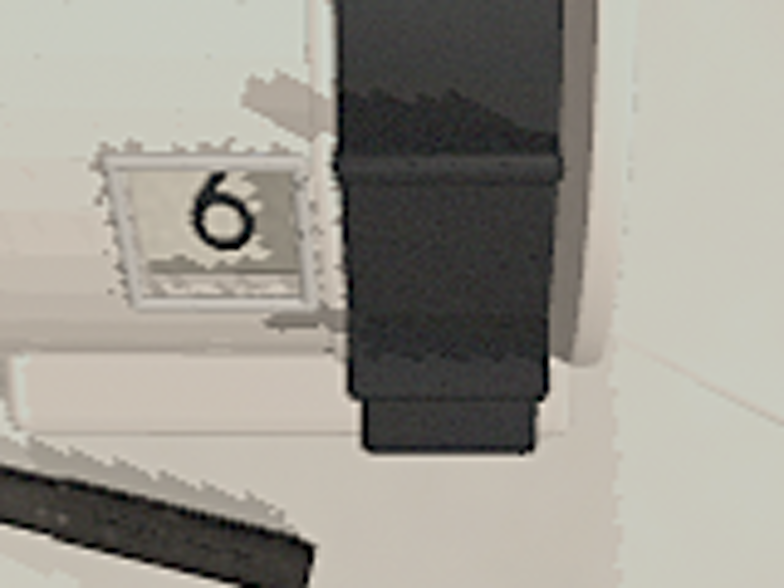

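The window shows 6 and the display hasn't moved. One more click, then read again.

Call:
step_arm(
  series=[-1,0.2,0,0.08,0,0,0,-1,0.4,0,0.08,0,0,0,-1,0.6,0,0.08,0,0,0,-1,0.695,0,0.08,0,0,0,-1,0.695,0,0.08,0,0,0,-1,0.695,0,0.08,0,0,0],
)

```text
t: 8.68
position: [0.4816, -0.3422, 0.1506]
orientation: [-3.121, -0.356, 0.001]
ft_force: [-0.6, -0.3, 0.3]
grip_width: -0.0
grip_force: 0.0
```

Call:
step_arm(
  series=[-1,0,0,0.1,0,0,0,-1,0,0,0.18,0,0,0,-1,-0.03,0,0.18,0,0,0,-1,-0.05,0,0.18,0,0,0,-1,-0.07,0,0.18,0,0,0,-1,-0.09,0,0.18,0,0,0,-1,-0.11,0,0.18,0,0,0,-1,-0.13,0,0.18,0,0,0,-1,-0.15,0,0.18,0,0,0,-1,-0.17,0,0.18,0,0,0,-1,-0.19,0,0.18,0,0,0,-1,-0.195,0,0.18,0,0,0],
)

```text
t: 9.68
position: [0.441, -0.3523, 0.1154]
orientation: [3.122, 0.349, -0.0]
ft_force: [1.4, 0.6, -0.2]
grip_width: -0.0001
grip_force: 0.0
```

Call:
step_arm(
  series=[-1,0,0,-0.1,0,0,0,-1,0,0,-0.26,0,0,0,-1,-0.2,0,-0.26,0,0,0,-1,-0.35,0,-0.26,0,0,0,-1,-0.5,0,-0.26,0,0,0,-1,-0.5,0,-0.26,0,0,0],
)

```text
t: 10.18
position: [0.3387, -0.3751, 0.1679]
orientation: [-3.123, -0.341, 0.002]
ft_force: [-0.1, 0.5, -0.9]
grip_width: 0.0001
grip_force: 0.0
```

```bash
python3 read.py n3.png
python3 - <<'E'
from h import *
W=[cur()]+[pose(*w) for w in [(.36,-.37,.25,-167),(.46,-.2,.25,-142),(.50,-.01,.25,-117),(.475,.17,.25,-95),(.468,.263,.12,-80)]]
for a,b in zip(W,W[1:]): print(rel(a,b))
E
```

```text
10.1833 [ 0.33873963 -0.37508138  0.16791358] [-0.1368343   0.45752397 -0.94540098]
18 [ 320. -149.  573. -150.]
-18 [328. 174. 567. 173.]
-54 [345. 400. 553. 400.]
[ 0.095 -0.003 -0.411 -0.     0.    -0.002]
[ 0.678 -0.716  0.     0.     0.    -0.139]
[ 0.742 -0.625  0.     0.     0.    -0.139]
[ 0.745 -0.52   0.     0.     0.    -0.122]
[ 0.46  -0.075  0.65   0.     0.    -0.083]
```

View pics/n3.png

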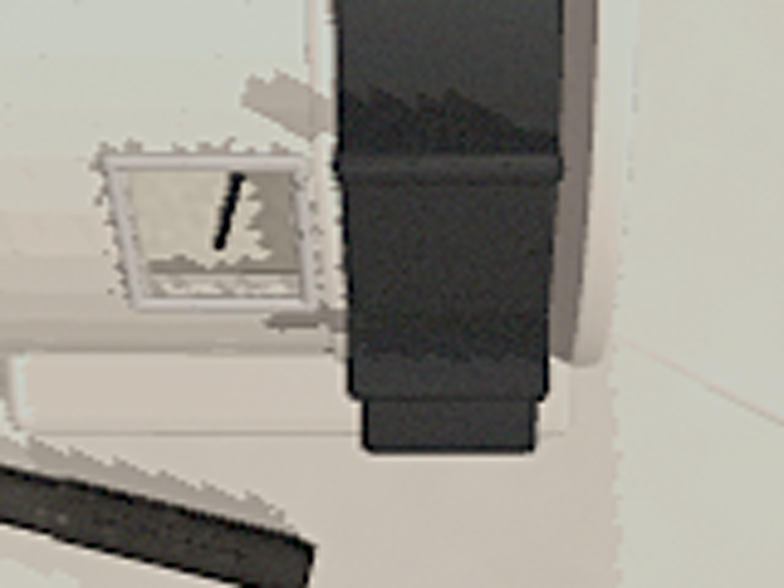

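It shows 7; the top bar is hidden by the frame at this angle. Now to the bell.

Call:
step_arm(
  series=[-1,0.1,0,-0.41,0,0,0,-1,0.1,0,-0.41,0,0,0,-1,0.1,0,-0.41,0,0,0],
)

```text
t: 10.48
position: [0.3676, -0.3718, 0.2546]
orientation: [3.116, 0.352, 0.009]
ft_force: [1.5, -1.2, -0.4]
grip_width: 0.0001
grip_force: 0.0
```

Call:
step_arm(
  series=[-1,0.68,-0.72,0,0,0,-0.14,-1,0.68,-0.72,0,0,0,-0.14,-1,0.68,-0.72,0,0,0,-0.14,-1,0.68,-0.72,0,0,0,-0.14,-1,0.68,-0.72,0,0,0,-0.14,-1,0.68,-0.72,0,0,0,-0.14],
)

```text
t: 10.98
position: [0.4688, -0.1924, 0.2487]
orientation: [-2.963, -1.037, -0.002]
ft_force: [-0.3, -0.8, -0.6]
grip_width: 0.0002
grip_force: 0.0
```

Call:
step_arm(
  series=[-1,0.74,-0.63,0,0,0,-0.14,-1,0.74,-0.63,0,0,0,-0.14,-1,0.74,-0.63,0,0,0,-0.14,-1,0.74,-0.63,0,0,0,-0.14,-1,0.74,-0.63,0,0,0,-0.14,-1,0.74,-0.63,0,0,0,-0.14],
)

```text
t: 11.48
position: [0.5052, -0.0018, 0.2489]
orientation: [-2.667, -1.658, -0.002]
ft_force: [-0.5, -0.1, -0.2]
grip_width: 0.0001
grip_force: 0.0
```

Call:
step_arm(
  series=[-1,0.74,-0.52,0,0,0,-0.12,-1,0.74,-0.52,0,0,0,-0.12,-1,0.74,-0.52,0,0,0,-0.12,-1,0.74,-0.52,0,0,0,-0.12,-1,0.74,-0.52,0,0,0,-0.12,-1,0.74,-0.52,0,0,0,-0.12],
)

```text
t: 11.98
position: [0.4769, 0.1749, 0.249]
orientation: [-2.312, -2.125, -0.001]
ft_force: [1.0, 0.1, 0.6]
grip_width: 0.0001
grip_force: 0.0
```

Run:
```python
from h import *
st=env.observe(); f=eyes.grab_frame("wrist"); print(st["position"])
g=f["pixels"]
for m in eyes.masks_of("call_bell","wrist")[:1]:
    r=m["region"]; v,u=np.nonzero(r); print(m["p"],m["xy"],u.min(),u.max(),v.min(),v.max(),"foot",atz(f,((u.min()+u.max())/2,(v.min()+v.max())/2),.008,st).round(4))
c=proj(f,[[.468,.263,.054]],st)[0]; print(c)
u,v=c.astype(int);v0=max(v-50,0)
cv2.imwrite("pics/b2.png",cv2.resize(g[v0:v+50,u-50:u+50,::-1],None,fx=5,fy=5,interpolation=cv2.INTER_CUBIC)); print(u-50,v0)
```

```text
[0.47693014 0.17487444 0.24897166]
[239.09899743  78.79148136]
189 28
```

View pics/b2.png

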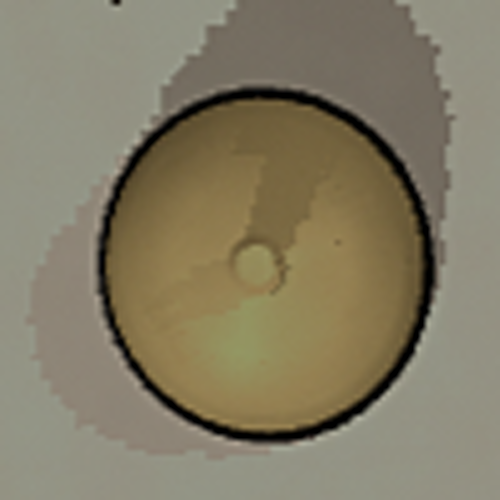

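The button is at about (240.2, 81), 2 px from the prediction; I'll refine it.

Run:
```python
from h import *
st=env.observe(); f=eyes.grab_frame("wrist")
b=atz(f,(240.3,81),.054,st); print(b, atz(f,(189+53.2,28+53),.006,st))
print(rel(cur(),pose(b[0],b[1],.075,-80)), rel(cur(),pose(b[0],b[1],.12,-80)))
```

```text
[0.4701272  0.25598256 0.054     ] [0.47019355 0.25721179 0.006     ]
[ 0.429 -0.077  0.871  0.     0.    -0.085] [ 0.428 -0.077  0.646  0.     0.    -0.085]
```

Button and foot centre agree at (0.470, 0.257).

Call:
step_arm(
  series=[-1,0.43,-0.08,0.3,0,0,-0.085,-1,0.43,-0.08,0.3,0,0,-0.085,-1,0.43,-0.08,0.5,0,0,-0.085,-1,0.43,-0.08,0.7,0,0,-0.085,-1,0.43,-0.08,0.87,0,0,-0.085,-1,0.43,-0.08,0.87,0,0,-0.085,-1,0.43,-0.08,0.87,0,0,-0.085],
)

```text
t: 12.72
position: [0.4688, 0.2549, 0.0737]
orientation: [-2.02, -2.405, 0.008]
ft_force: [0.8, -0.0, 0.4]
grip_width: 0.0001
grip_force: 0.0
```

Run:
```python
from h import *
a=cur(); print(a[0]); A=a[1]
for z in (.055,.05,.048): print((A.T@(np.array([.470,.257,z])-a[0])/.2).round(3))
print(env.observe()["ft_force"])
```

```text
[0.46883789 0.25486046 0.07365939]
[0.01  0.008 0.093]
[0.01  0.008 0.118]
[0.01  0.008 0.128]
[ 0.75430906 -0.04628774  0.36445107]
```

Call:
step_arm(
  series=[-1,0.01,0.008,0.05,0,0,0,-1,0.01,0.008,0.08,0,0,0,-1,0.01,0.008,0.095,0,0,0,-1,0.01,0.008,0.105,0,0,0,-1,0.01,0.008,0.11,0,0,0,-1,0.01,0.008,0.115,0,0,0,-1,0.01,0.008,0.115,0,0,0],
)

```text
t: 13.3
position: [0.4708, 0.2597, 0.0528]
orientation: [2.017, 2.408, 0.002]
ft_force: [0.5, -0.9, 1.9]
grip_width: -0.0
grip_force: 1.0
```

Call:
step_arm(
  series=[-1,0,0,0.006,0,0,0,-1,0,0,0.011,0,0,0,-1,0,0,0.014,0,0,0,-1,0,0,0.016,0,0,0,-1,0,0,0.016,0,0,0],
)

```text
t: 13.72
position: [0.4708, 0.2598, 0.0498]
orientation: [2.017, 2.408, 0.002]
ft_force: [-0.6, -1.0, 9.9]
grip_width: 0.0001
grip_force: 5.1
```

Call:
step_arm(
  series=[-1,0,0,0.003,0,0,0,-1,0,0,0.004,0,0,0,-1,0,0,0.004,0,0,0],
)

```text
t: 13.97
position: [0.4709, 0.2598, 0.0496]
orientation: [2.017, 2.408, 0.003]
ft_force: [-2.4, -1.0, 20.1]
grip_width: -0.0002
grip_force: 10.1
```

The button is on its stop (20 N). Release straight up.

Call:
step_arm(
  series=[-1,0,0,-0.02,0,0,0,-1,0,0,-0.05,0,0,0,-1,0,0,-0.2,0,0,0,-1,0,0,-0.4,0,0,0,-1,0,0,-0.6,0,0,0,-1,0,0,-0.6,0,0,0,-1,0,0,-0.6,0,0,0],
)

```text
t: 14.55
position: [0.4713, 0.2603, 0.1705]
orientation: [2.016, 2.408, 0.007]
ft_force: [-0.8, 0.3, -1.0]
grip_width: -0.0
grip_force: 0.0
```

Run:
```python
from h import *
s=env.observe(); print(s["t"],s["position"],s["ft_force"])
f=eyes.grab_frame("top")
m=eyes.masks_of("call_bell","top")
for x in m[:2]: print(x["p"],x["xy"])
print(env.sign_off())
```

```text
14.55 [0.4712711  0.26029568 0.17050559] [-0.75073442  0.29760331 -1.03725334]
0.73 [281.0, 177.3]
the job is handed in; nothing more can be done
None
```

The display went click by click from 4 to 7, then I pressed the brass bell's button down to its stop (20 N) and let it up; I handed the job in at about 14.6 s with the arm touching nothing.

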